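# Oldest cell next to the torch

### The arm

A 6-joint arm with a two-finger parallel gripper is mounted at the origin on the work surface. World frame = base frame: x ahead of the robot, y to its left, z up, the work surface at z = 0. Lengths are in m, angles in rad, forces in N, time in s.
With the tool pointing down it reaches from about 0.35 to 0.975 m from the base axis. Payload 17.4 kg.
Tool frame: the origin (TCP) lies midway between the tips of the shut fingers; the grasp point (between the pads) lies 19 mm behind it; z points along the fingers, x is the direction in which the jaws open and shut, and the axes are right-handed (so a half turn about z gives the same grasp; the last joint's range is limited). The gripper opens to 85 mm and grips with 20 to 120 N. Pads are 22 mm wide; open, the fingers measure 114 mm over their backs; the gripper's body (76 mm by 85 mm) begins 54 mm behind the grasp point. The pads swing forward as they close: fully open they stand 13 mm farther back than shut.
Start: joints at [-1.165, 0.116, 1.442, -0, 1.584, -0.038], TCP at [0.29, -0.61, 0.231] pointing down, gripper open.
Joint ranges: [-2.83, 2.83], [-0.83, 2.19], [0.07, 2.5], [-1.14, 4.28], [0.01, 3], [-2.97, 2.97]. Speed limits (rad/s): [1.89, 1.89, 2.22, 3.14, 3.14, 3.14].

### API

Orientations are given as a unit quaternion [w, x, y, z].
In Python, from plant import * gives the robot as it stands.
- The arm moves only by the shell command python3 -m creep 'ROWS' [FORCE]. ROWS is JSON, one flat list of numbers, 7 for each row, row after row: the gripper command: -1 is fully open, 1 is shut, values between are in proportion, then the shift along the tool's x, y, z in mm, then the turn, a rotation vector about the tool's x, y, z in degrees. A call has 1 to 20 rows; each row shifts and turns the pose as measured when the row begins, along the tool's axes as they then stand; what a row does not reach is not made up. A row lasts 1/12 s, in which the tool goes at most 41.7 mm and 7.16 degrees, less where a joint would pass 70% of its speed; a pose out of reach is approached as far as the arm can. A call is refused whole if a number of a shift passes 41.7 or a number of a turn 7.16, either way. A call with a gripper value outside its range is refused whole. The fingers move at their own pace and stop on an object; FORCE is the grip in N (left out, the last holds). Time passes only in rows, so rows that do not move let the fingers close. It gives the time, the measured TCP pose, the force and the opening at its end, in the units of the state.
- get_obs(): the state, without advancing time (a new reading comes with each control period).
- capture(name): name is "scene" or "side" or "wrist"; returns the picture (480x640x3 uint8, blue, green, red); there is no depth.
- get_calibration(name): a dict with "fov_y" (degrees; the focal length in pixels is half the picture's height over the tangent of half this angle, whatever the lens; pixels are square), "cx", "cy" (the principal point, pixels), "xyz" and "attitude" of the camera in the world. Camera axes: x right, y down, z forward; pixel columns grow to the right and rows downward; lengths in m; the calibration is good to about 2 mm. A picture is of the moment at which its call begins: read the wrist's pose just before it. get_calibration takes no time and is no camera call; for the wrist camera it gives the pose at the moment of the call.
- sign_off(): hands the job in, once; it reports no verdict.
The state is a dict: "time": time; "qpos": joint angles; "qvel": joint speeds; "effort": joint torques, N m; "eef_pos": TCP position; "orientation": TCP orientation; "ft_force": force on the tool from outside, world axes, zero at the start; "wrist_torque": the same for the moment, N m; "opening": opening from 0.0 (shut) to 1.0 (fully open).
Only numpy, scipy, OpenCV 4.12 (cv2) and the standard library are available. Lean on these libraries where they do the work, as an engineer would, in place of code of your own. Each camera call takes 0.05 s, during which the arm holds its last target.

### The job

Move the four torch cells one by one from the sloping track to the row of black cradles, always taking the one at the low end against the stop and letting the next roll down. The first cell goes into the cradle next to the torch, the next into the cradle beside it, and so on along the row, so that the oldest stays nearest the torch; each must lie in the middle of its cradle. Leave the torch where it is.

Things in the scene. Friction and masses are not known exactly. Their poses are not given: they have to be found in the camera images.
- track: Fixed pale plywood ramp, 150 x 36 mm, on a foot, falling 8 deg to a 12 mm stop at its own -x end. Origin on the work surface under its middle; x up-slope, z up. Cells lie across it in a touching row, ends overhanging it 7 mm. A cell at the stop has its centre at (-54, 0, 61) mm in this frame, 13 mm above the ramp; when it is lifted out the rest roll down 26 mm within 1 s.
- cell1_c (a point): Cell number 1 counted from the low end of the track at the start (the one at the stop): a torch cell, a plain grey cylinder with steel ends, 26 mm in diameter, 50 mm long, 65 g. All four look the same. The point is its centre; y runs along its length (x and z turn as it rolls).
- cell2_c (a point): Cell number 2 counted from the low end of the track at the start: a torch cell, a plain grey cylinder with steel ends, 26 mm in diameter, 50 mm long, 65 g. All four look the same. The point is its centre; y runs along its length (x and z turn as it rolls).
- cell3_c (a point): Cell number 3 counted from the low end of the track at the start: a torch cell, a plain grey cylinder with steel ends, 26 mm in diameter, 50 mm long, 65 g. All four look the same. The point is its centre; y runs along its length (x and z turn as it rolls).
- cell4_c (a point): Cell number 4 counted from the low end of the track at the start: a torch cell, a plain grey cylinder with steel ends, 26 mm in diameter, 50 mm long, 65 g. All four look the same. The point is its centre; y runs along its length (x and z turn as it rolls).
- seat1 (a point): Cradle 1 of a straight row of four, 54 mm apart on a board, 1 nearest the robot: a fixed black V trough, open at both ends, 34 mm long along y (as a cell lies in it, overhanging 8 mm each end), 44 mm wide at the mouth along x (the row's direction); z up. The point is where the centre of a seated cell comes to rest, 40 mm above the work surface, about level with the rim.
- seat2 (a point): Cradle 2 of a straight row of four, 54 mm apart on a board, 1 nearest the robot: a fixed black V trough, open at both ends, 34 mm long along y (as a cell lies in it, overhanging 8 mm each end), 44 mm wide at the mouth along x (the row's direction); z up. The point is where the centre of a seated cell comes to rest, 40 mm above the work surface, about level with the rim.
- seat3 (a point): Cradle 3 of a straight row of four, 54 mm apart on a board, 1 nearest the robot: a fixed black V trough, open at both ends, 34 mm long along y (as a cell lies in it, overhanging 8 mm each end), 44 mm wide at the mouth along x (the row's direction); z up. The point is where the centre of a seated cell comes to rest, 40 mm above the work surface, about level with the rim.
- seat4 (a point): Cradle 4 of a straight row of four, 54 mm apart on a board, 1 nearest the robot: a fixed black V trough, open at both ends, 34 mm long along y (as a cell lies in it, overhanging 8 mm each end), 44 mm wide at the mouth along x (the row's direction); z up. The point is where the centre of a seated cell comes to rest, 40 mm above the work surface, about level with the rim.
- torch: Silver aluminium torch, 110 mm long, 36 mm high, lying beside one end of the row of cradles, about parallel to them, its origin 75 mm from the end cradle's centre (a black spectacle case, 150 x 56 x 37 mm, lies beside the other end). Origin under its middle; y along its length.
There are look-alikes about, which are no part of the job. Leave any purple look-alike of the part that bears cell3_c alone.

How it is judged:
On the way, in this order (a step that is already met when the one before it is completed fails the run):
1. the first cell from the low end lies in the cradle that is first counted from the torch, the earlier ones still in theirs (((horizontal distance between torch and seat1 below 0.15 m and distance between cell1_c and seat1 below 0.014 m and angle between the y axis of cell1_c and the y axis of seat1, either way round below 0.3 rad) or (horizontal distance between torch and seat4 below 0.15 m and distance between cell1_c and seat4 below 0.014 m and angle between the y axis of cell1_c and the y axis of seat4, either way round below 0.3 rad))), for 0.2 s.
2. the second cell from the low end lies in the cradle that is second counted from the torch, the earlier ones still in theirs (((horizontal distance between torch and seat1 below 0.15 m and distance between cell1_c and seat1 below 0.014 m and angle between the y axis of cell1_c and the y axis of seat1, either way round below 0.3 rad and distance between cell2_c and seat2 below 0.014 m and angle between the y axis of cell2_c and the y axis of seat2, either way round below 0.3 rad) or (horizontal distance between torch and seat4 below 0.15 m and distance between cell1_c and seat4 below 0.014 m and angle between the y axis of cell1_c and the y axis of seat4, either way round below 0.3 rad and distance between cell2_c and seat3 below 0.014 m and angle between the y axis of cell2_c and the y axis of seat3, either way round below 0.3 rad))), for 0.2 s.
3. the third cell from the low end lies in the cradle that is third counted from the torch, the earlier ones still in theirs (((horizontal distance between torch and seat1 below 0.15 m and distance between cell1_c and seat1 below 0.014 m and angle between the y axis of cell1_c and the y axis of seat1, either way round below 0.3 rad and distance between cell2_c and seat2 below 0.014 m and angle between the y axis of cell2_c and the y axis of seat2, either way round below 0.3 rad and distance between cell3_c and seat3 below 0.014 m and angle between the y axis of cell3_c and the y axis of seat3, either way round below 0.3 rad) or (horizontal distance between torch and seat4 below 0.15 m and distance between cell1_c and seat4 below 0.014 m and angle between the y axis of cell1_c and the y axis of seat4, either way round below 0.3 rad and distance between cell2_c and seat3 below 0.014 m and angle between the y axis of cell2_c and the y axis of seat3, either way round below 0.3 rad and distance between cell3_c and seat2 below 0.014 m and angle between the y axis of cell3_c and the y axis of seat2, either way round below 0.3 rad))), for 0.2 s.
4. the fourth cell from the low end lies in the cradle that is fourth counted from the torch, the earlier ones still in theirs (((horizontal distance between torch and seat1 below 0.15 m and distance between cell1_c and seat1 below 0.014 m and angle between the y axis of cell1_c and the y axis of seat1, either way round below 0.3 rad and distance between cell2_c and seat2 below 0.014 m and angle between the y axis of cell2_c and the y axis of seat2, either way round below 0.3 rad and distance between cell3_c and seat3 below 0.014 m and angle between the y axis of cell3_c and the y axis of seat3, either way round below 0.3 rad and distance between cell4_c and seat4 below 0.014 m and angle between the y axis of cell4_c and the y axis of seat4, either way round below 0.3 rad) or (horizontal distance between torch and seat4 below 0.15 m and distance between cell1_c and seat4 below 0.014 m and angle between the y axis of cell1_c and the y axis of seat4, either way round below 0.3 rad and distance between cell2_c and seat3 below 0.014 m and angle between the y axis of cell2_c and the y axis of seat3, either way round below 0.3 rad and distance between cell3_c and seat2 below 0.014 m and angle between the y axis of cell3_c and the y axis of seat2, either way round below 0.3 rad and distance between cell4_c and seat1 below 0.014 m and angle between the y axis of cell4_c and the y axis of seat1, either way round below 0.3 rad))), for 0.2 s.
At the end, for the whole second after the job is handed in: All four cells lie in the cradles, in the order in which they lay on the track counted from the stop, beginning at the torch's end of the row; each centre within 14 mm of its seat point and its length within 0.3 rad of the cradle's; all released and at rest (((horizontal distance between torch and seat1 below 0.15 m and distance between cell1_c and seat1 below 0.014 m and angle between the y axis of cell1_c and the y axis of seat1, either way round below 0.3 rad and distance between cell2_c and seat2 below 0.014 m and angle between the y axis of cell2_c and the y axis of seat2, either way round below 0.3 rad and distance between cell3_c and seat3 below 0.014 m and angle between the y axis of cell3_c and the y axis of seat3, either way round below 0.3 rad and distance between cell4_c and seat4 below 0.014 m and angle between the y axis of cell4_c and the y axis of seat4, either way round below 0.3 rad) or (horizontal distance between torch and seat4 below 0.15 m and distance between cell1_c and seat4 below 0.014 m and angle between the y axis of cell1_c and the y axis of seat4, either way round below 0.3 rad and distance between cell2_c and seat3 below 0.014 m and angle between the y axis of cell2_c and the y axis of seat3, either way round below 0.3 rad and distance between cell3_c and seat2 below 0.014 m and angle between the y axis of cell3_c and the y axis of seat2, either way round below 0.3 rad and distance between cell4_c and seat1 below 0.014 m and angle between the y axis of cell4_c and the y axis of seat1, either way round below 0.3 rad)) and contact force between each of cell1, cell2, cell3, cell4 and the fingers below 0.05 N and linear speed of each of cell1, cell2, cell3, cell4 below 0.03 m/s); the robot touches nothing.
It fails at once if the torch is moved by more than 20 mm (distance of torch from where it was at the start of the episode above 0.02 m).
It also fails if it takes over 106 s, if anything falls off the work surface, if the arm or the gripper's body presses on something with over 40 N, if the wrist force passes 120 N, or if a joint passes its speed limit or range.

## Working session

There is one attempt and no reset: what is moved stays moved. The work goes in short steps, Python scripts to look and compute and a shell command to move; the robot and the scene stay as the last step left them, time stands still between calls to the robot, and variables do not carry over. Pictures are saved under pics/ and viewed, and the job is handed in when it is done.

```bash
ls; mkdir -p pics
python3 - <<'E'
from plant import *
import cv2
o=get_obs();print(o)
for n in ("scene","side","wrist"):
    print(n,get_calibration(n)); cv2.imwrite(f"pics/{n}0.png",capture(n))
E
```

```text
pics
{'time': 0.0, 'qpos': array([-1.16477699e+00,  1.16497686e-01,  1.44229981e+00,  4.24260377e-06,
        1.58400528e+00, -3.78171287e-02]), 'qvel': array([-1.16920056e-05,  6.35298209e-04, -1.63080805e-03,  1.22061672e-03,
        8.58716636e-04, -1.80347670e-05]), 'effort': array([ 3.43684496e-04, -7.31994295e+01, -6.32484055e+01, -8.18368153e-05,
        6.49810972e-03, -1.61447474e-05]), 'eef_pos': array([ 0.28975212, -0.60942097,  0.23053283]), 'orientation': array([-3.44039679e-04,  8.45401354e-01, -5.34131243e-01, -4.97734908e-04]), 'ft_force': array([ 0.28873709, -0.54207571,  0.37379696]), 'wrist_torque': array([-0.02540243, -0.02064983,  0.03061106]), 'opening': 0.998371661618767}
scene {'fov_y': 55.111418668644596, 'cx': 322.0797619265519, 'cy': 235.83855512867146, 'xyz': array([ 0.80737465, -0.40167571,  0.66172887]), 'attitude': array([-0.3333821 ,  0.90888779,  0.23393415, -0.08974504])}
side {'fov_y': 46.45443059280127, 'cx': 322.25944223639374, 'cy': 237.64103272190982, 'xyz': array([0.00401295, 0.64004161, 0.62468466]), 'attitude': array([ 0.16460478, -0.33139879,  0.81922713, -0.43811759])}
wrist {'fov_y': 66.86501310375358, 'cx': 315.4947807961534, 'cy': 229.62731242705428, 'xyz': array([ 0.36424891, -0.57337956,  0.3726131 ]), 'attitude': array([ 0.13946293,  0.83336337, -0.5274956 , -0.08834013])}
```

View pics/scene0.png

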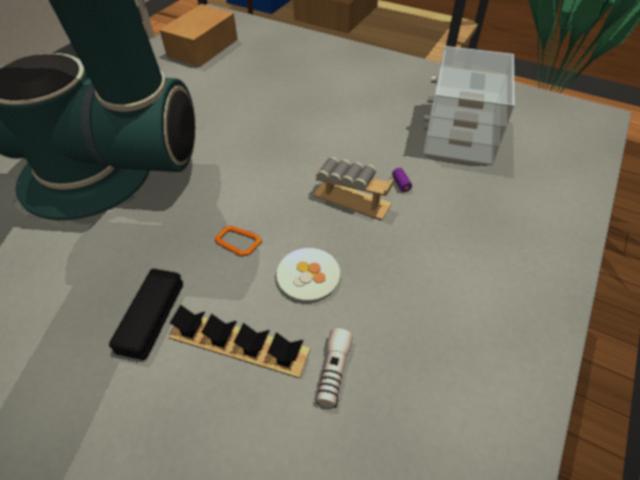

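View pics/side0.png

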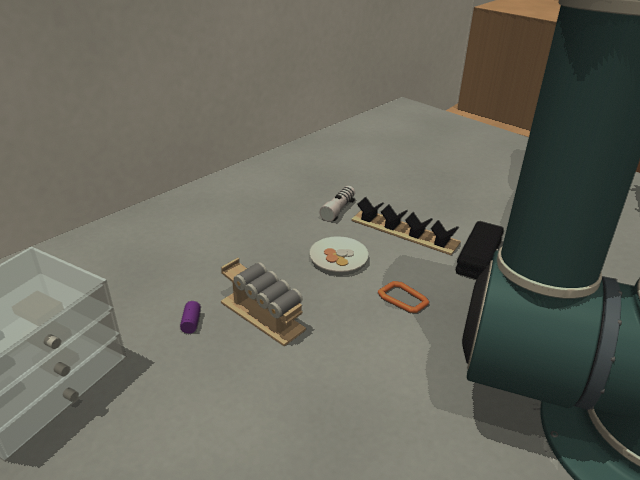

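View pics/wrist0.png

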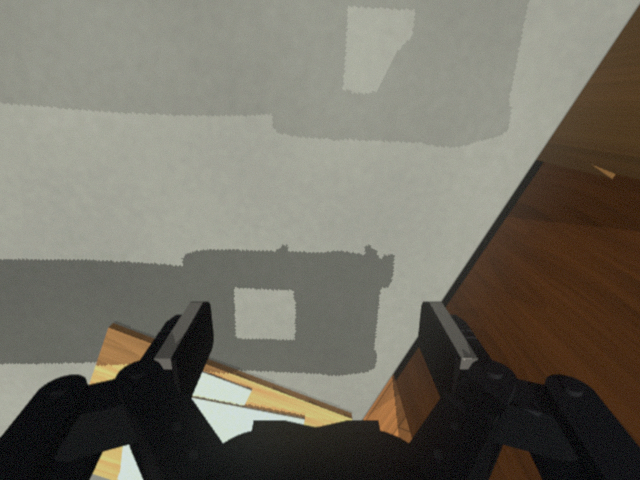

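The scene view shows the track with grey cells at about (347,180), the cradle row from (187,320) to (287,350), the torch at (335,367), which is beside the end farthest from the robot, and the case at (147,312). The purple decoy is at (402,180). The side view shows the same layout. I'll enlarge both.

Run:
```python
import cv2
def c(n,o,x,y,w,h,s):
    im=cv2.imread(f"pics/{n}.png")[y:y+h,x:x+w]; cv2.imwrite(f"pics/{o}.png",cv2.resize(im,None,fx=s,fy=s,interpolation=cv2.INTER_CUBIC))
c("scene0","c1",300,140,130,90,6)
c("scene0","c2",160,290,200,130,4)
c("side0","c3",170,240,150,110,5)
c("side0","c4",310,170,200,110,4)
```

```text
(no output)
```

View pics/c1.png

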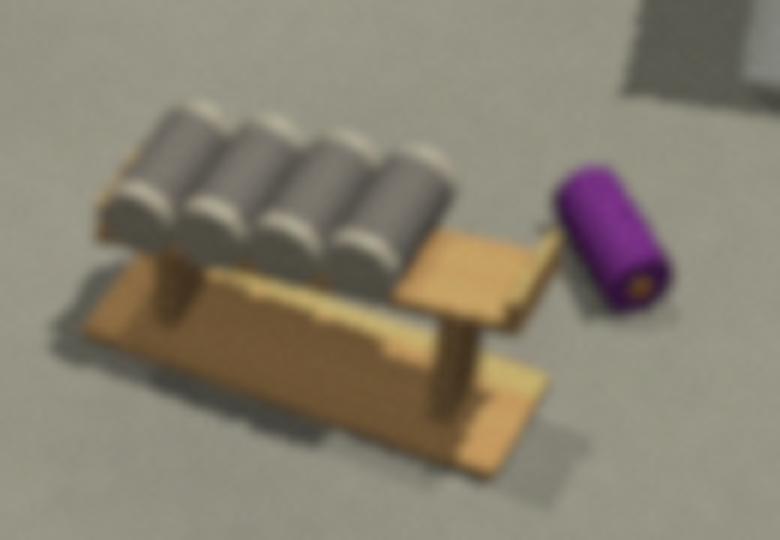

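View pics/c2.png

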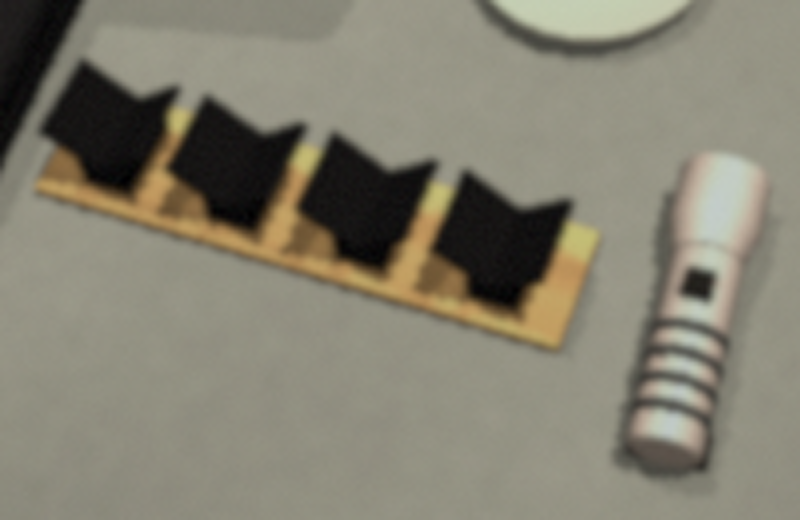

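View pics/c3.png

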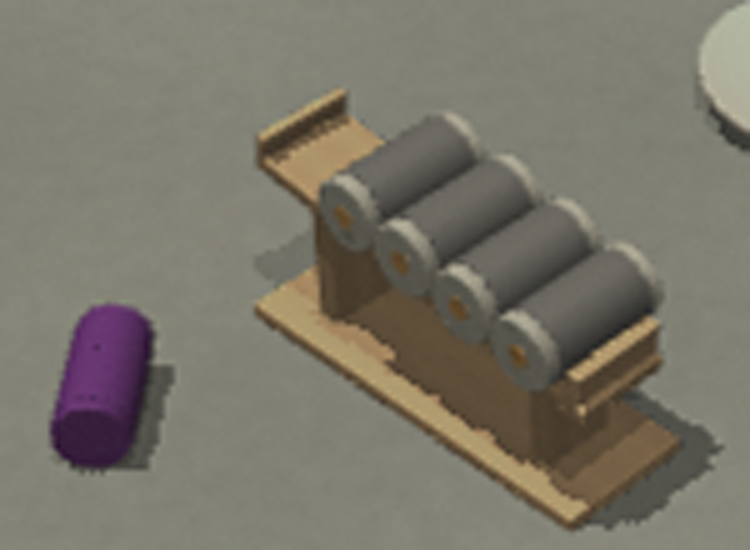

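View pics/c4.png

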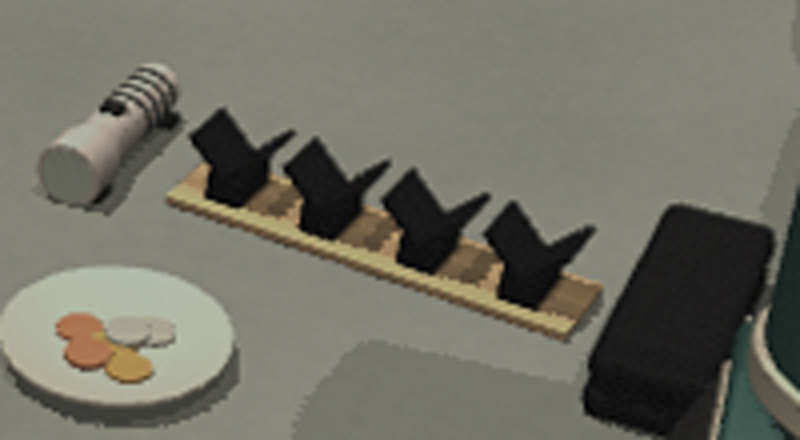

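```bash
cat > h.py <<'E'
import numpy as np, cv2
from scipy.spatial.transform import Rotation as R
from scipy.optimize import least_squares
def rot(q): return R.from_quat([q[1],q[2],q[3],q[0]])
def proj(c,P):
    f=240/np.tan(np.radians(c['fov_y'])/2)
    p=rot(c['attitude']).inv().apply(np.atleast_2d(P)-c['xyz'])
    return np.c_[c['cx']+f*p[:,0]/p[:,2], c['cy']+f*p[:,1]/p[:,2]]
def ray(c,uv):
    f=240/np.tan(np.radians(c['fov_y'])/2)
    d=np.array([(uv[0]-c['cx'])/f,(uv[1]-c['cy'])/f,1.]); return rot(c['attitude']).apply(d)
def onz(c,uv,z):
    d=ray(c,uv); return c['xyz']+d*(z-c['xyz'][2])/d[2]
def tri(cs,uvs):
    A=np.zeros((3,3));b=np.zeros(3)
    for c,u in zip(cs,uvs):
        d=ray(c,u);d/=np.linalg.norm(d);M=np.eye(3)-np.outer(d,d);A+=M;b+=M@c['xyz']
    return np.linalg.solve(A,b)
E
cat > m1.py <<'E'
from plant import *; from h import *
S,D=get_calibration("scene"),get_calibration("side")
c1=lambda u:np.array(u)/6+[300,140]
c2=lambda u:np.array(u)/4+[160,290]
c3=lambda u:np.array(u)/5+[170,240]
c4=lambda u:np.array(u)/4+[310,170]
sc=[c1(u) for u in [(140,220),(212,234),(286,248),(362,266)]]
sd=[c3(u) for u in [(520,352),(460,304),(402,258),(346,213)]]
k=np.arange(4);r=np.radians(8)
def cells(p,s):
    L=np.c_[-.054+.026*np.cos(r)*k, s*.025*np.ones(4), .061+p[3]+.026*np.sin(r)*k]
    return L@np.array([[np.cos(p[2]),np.sin(p[2]),0],[-np.sin(p[2]),np.cos(p[2]),0],[0,0,1]])+[p[0],p[1],0]
def f(p): return np.r_[(proj(S,cells(p,-1))-sc).ravel(),(proj(D,cells(p,1))-sd).ravel()]
for y0 in (0,.5,-.5,):
    q=least_squares(f,[.55,-.1,y0,0]); print(q.x,q.cost,np.degrees(q.x[2])); print(np.round(f(q.x).reshape(-1,2),1).tolist())
print('cell1',(cells(q.x,1)+cells(q.x,-1))[0]/2)
# cradles
print('torch ctr z.018',onz(S,(335,367),.018),onz(D,(338,204),.018))
for u in [(38,190),(558,348),(600,232)]: print('board S',onz(S,c2(u),.004))
for u in [(168,197),(570,335),(602,285)]: print('board D',onz(D,c4(u),.004))
a=[(465,172),(333,133),(205,96),(83,62)]; b=[(190,135),(285,155),(384,190),(486,235)]
b=[(222,108),(317,138),(413,168),(515,203)]
for u in [(465,172),(432,240),(572,203),(83,62),(42,130),(180,88)]: print('rimS',u,onz(S,c2(u),.042))
for u in [(190,135),(222,108),(297,130),(486,235),(515,203),(594,228)]: print('rimD',u,onz(D,c4(u),.042))
E
python3 m1.py
```

```text
[0.53756109 0.20083232 0.05787326 0.00196193] 1.083380775825852 3.315893587873217
[[-0.7, -0.0], [-0.5, 0.1], [-0.3, 0.4], [-0.1, -0.0], [0.2, -0.4], [-0.1, -0.1], [-0.5, 0.0], [-0.9, 0.2]]
[0.53756109 0.20083232 0.05787326 0.00196193] 1.0833807758258427 3.315893337948528
[[-0.7, -0.0], [-0.5, 0.1], [-0.3, 0.4], [-0.1, -0.0], [0.2, -0.4], [-0.1, -0.1], [-0.5, 0.0], [-0.9, 0.2]]
[0.53756109 0.20083232 0.05787327 0.00196193] 1.0833807758263627 3.3158941266772195
[[-0.7, -0.0], [-0.5, 0.1], [-0.3, 0.4], [-0.1, -0.0], [0.2, -0.4], [-0.1, -0.1], [-0.5, 0.0], [-0.9, 0.2]]
cell1 [0.48365149 0.19770891 0.06296193]
torch ctr z.018 [ 0.67792753 -0.13844081  0.018     ] [ 0.67241066 -0.13306895  0.018     ]
board S [ 0.42224169 -0.21553483  0.004     ]
board S [ 0.63618426 -0.17210883  0.004     ]
board S [ 0.62640666 -0.123885    0.004     ]
board D [ 0.6258078  -0.12568809  0.004     ]
board D [ 0.40946551 -0.16916517  0.004     ]
board D [ 0.42138201 -0.21683822  0.004     ]
rimS (465, 172) [ 0.58022981 -0.14314628  0.042     ]
rimS (432, 240) [ 0.58463585 -0.17228912  0.042     ]
rimS (572, 203) [ 0.62192737 -0.13481399  0.042     ]
rimS (83, 62) [ 0.42257364 -0.17493015  0.042     ]
rimS (42, 130) [ 0.42875508 -0.20602036  0.042     ]
rimS (180, 88) [ 0.46344771 -0.16589418  0.042     ]
rimD (190, 135) [ 0.61864341 -0.13162566  0.042     ]
rimD (222, 108) [ 0.62477707 -0.16450557  0.042     ]
rimD (297, 130) [ 0.58323397 -0.17468654  0.042     ]
rimD (486, 235) [ 0.45816765 -0.16144834  0.042     ]
rimD (515, 203) [ 0.46442453 -0.19560383  0.042     ]
rimD (594, 228) [ 0.42477012 -0.20382256  0.042     ]
```

The two views agree to about 1 px. The choice for the first cell:
- **Wanted:** the low-end cell, side (274,309) / scene (324,171), which rests against the stop at the end near the robot.
- **Could be confused with it:** the cells further up at scene (335,173), (347,177) and (361,179), and the purple cell at scene (402,180) / side (190,317). The close crops above show the cell at the low stop end is the right one.

The torch is beside cradle 4, so the filling order is seats 4, 3, 2, 1. Next I'll take a wrist view of the cradles on the way to the track.

```bash
python3 -m creep '[-1,0,0,0,0,0,5.55, -1,0,0,0,0,0,5.55, -1,0,0,0,0,0,5.55, -1,0,0,0,0,0,5.55, -1,-39,-16,0,0,0,0, -1,-39,-16,0,0,0,0, -1,-39,-16,0,0,0,0, -1,-39,-16,0,0,0,0, -1,-39,-16,0,0,0,0, -1,-39,-16,0,0,0,0, -1,-39,-16,0,0,0,0, -1,-39,-16,0,0,0,0, -1,-39,-16,0,0,0,0, -1,-39,-16,0,0,0,0, -1,-39,-16,0,0,0,0, -1,0,0,0,0,0,0]' 40
cat > look.py <<'E'
import sys
from plant import *; from h import *; import json
n=sys.argv[1]; w=sys.argv[2] if len(sys.argv)>2 else "wrist"
c=get_calibration(w); cv2.imwrite(f"pics/{n}.png",capture(w))
json.dump({k:np.asarray(v).tolist() for k,v in c.items()},open(f"pics/{n}.json","w"))
print(c['xyz'])
E
cat > to.py <<'E'
# python3 to.py x y z yaw(deg of tool x): shift in mm in tool axes AFTER yaw is made, and turn about tool z
import sys
from plant import *; from h import *
t=list(map(float,sys.argv[1:5])); o=get_obs(); X=rot(o['orientation']).as_matrix()
y0=np.degrees(np.arctan2(X[1,0],X[0,0])); a=np.radians(t[3])
d=(np.array(t[:3])-o['eef_pos'])*1000
print('t',o['time'],'pos',o['eef_pos'].round(4),'yaw',y0.round(2),'toolz',X[:,2].round(3),'open',round(o['opening'],3))
print('turn z deg',-(t[3]-y0),'shift now-axes',(X.T@d).round(1),'after-turn',np.round([np.cos(a)*d[0]+np.sin(a)*d[1],np.sin(a)*d[0]-np.cos(a)*d[1],-d[2]],1))
E
python3 look.py w1; python3 to.py .484 .198 .23 -86.7
```

```text
time: 1.48
eef_pos: [0.4458, -0.1737, 0.2259]
orientation: [-0.002, 0.718, -0.696, -0.004]
ft_force: [-1.4, -0.8, 0.3]
opening: 0.995
[ 0.52884463 -0.17224212  0.36759262]
t 1.5333 pos [ 0.4452 -0.1757  0.2258] yaw -88.26 toolz [-0.004  0.008 -1.   ] open 1.004
turn z deg -1.5643146915409716 shift now-axes [-372.4  -50.1   -1.4] after-turn [-370.9  -60.3   -4.2]
```

View pics/w1.png

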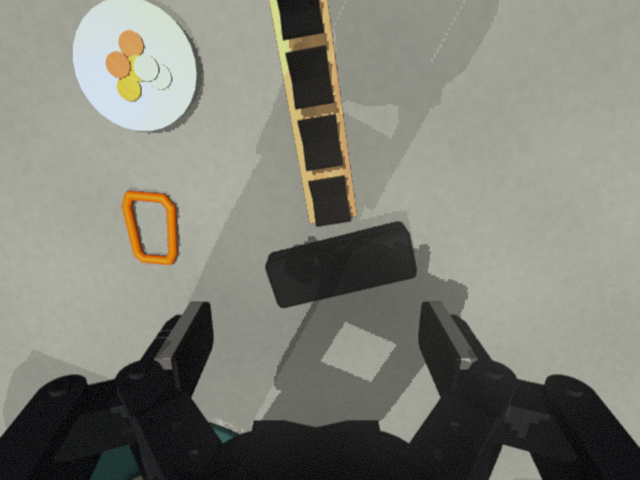

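The wrist view shows the cradle row running from (330,200), seat 1 next to the black case at (340,265), up to seat 4 at (300,15). I'll enlarge it to read the corners.

Run:
```python
import cv2
im=cv2.imread("pics/w1.png")[0:240,240:380]; im=cv2.convertScaleAbs(im,alpha=2.0,beta=20); im=cv2.resize(im,None,fx=4,fy=4,interpolation=cv2.INTER_CUBIC)
cv2.imwrite("pics/w1a.png",im[:490]);cv2.imwrite("pics/w1b.png",im[440:])
```

```text
(no output)
```

View pics/w1a.png

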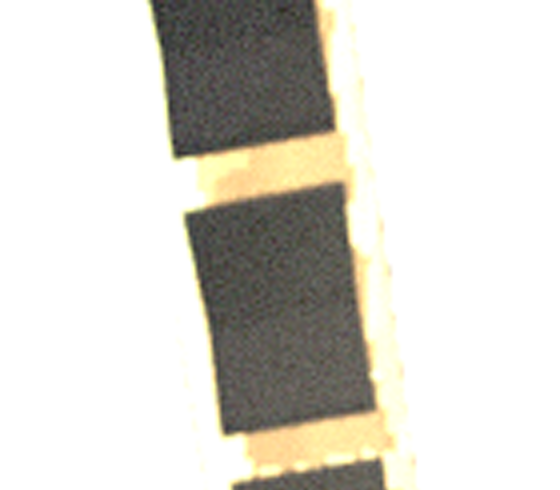

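View pics/w1b.png

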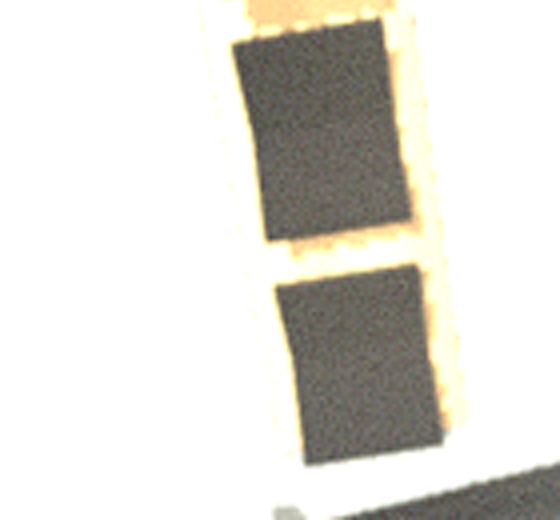

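```bash
cat > m2.py <<'E'
from plant import *; from h import *; import json
S,D=get_calibration("scene"),get_calibration("side"); W=json.load(open("pics/w1.json")); W['xyz']=np.array(W['xyz'])
c2=lambda u:np.array(u)/4+[160,290]; c4=lambda u:np.array(u)/4+[310,170]; cw=lambda u:np.array(u)/4+[240,0]
# corner codes: (seat, sx, sy)
obs=[(S,c2(u),k) for u,k in [((465,172),(4,-1,1)),((432,240),(4,-1,-1)),((572,203),(4,1,1)),((83,62),(1,-1,1)),((42,130),(1,-1,-1)),((180,88),(1,1,1))]]
obs+=[(D,c4(u),k) for u,k in [((190,135),(4,1,1)),((222,108),(4,1,-1)),((297,130),(4,-1,-1)),((486,235),(1,1,1)),((515,203),(1,1,-1)),((594,228),(1,-1,-1))]]
for n,pts in ((3,[(187,212),(345,182),(375,410),(222,434)]),(2,[(235,485),(382,458),(411,660),(267,680)]),(1,[(277,727),(417,704),(443,882),(306,904)])):
    obs+=[(W,cw(u),(n,)+k) for u,k in zip(pts,[(1,1),(1,-1),(-1,-1),(-1,1)])]
def pt(p,k):
    x=.054*(k[0]-1)+k[1]*.022; y=k[2]*.017; c,s=np.cos(p[2]),np.sin(p[2])
    return np.array([p[0]+c*x-s*y,p[1]+s*x+c*y,p[3]])
def f(p,o=obs): return np.concatenate([(proj(c,pt(p,k))[0]-u) for c,u,k in o])
for o in (obs[:12],obs[12:],obs):
    q=least_squares(f,[.44,-.185,.2,.04],args=(o,)); p=q.x
    print(p.round(4),np.degrees(p[2]).round(2),'rms',np.sqrt(np.mean(q.fun**2)).round(2))
    print([ (p[:2]+.054*i*np.array([np.cos(p[2]),np.sin(p[2])])).round(4).tolist() for i in range(4)])
E
python3 m2.py
```

```text
[ 0.444  -0.1855  0.1959  0.0397] 11.23 rms 0.78
[[0.444, -0.1855], [0.4969, -0.175], [0.5499, -0.1645], [0.6029, -0.154]]
[ 0.4424 -0.1857  0.1923  0.0369] 11.02 rms 0.57
[[0.4424, -0.1857], [0.4954, -0.1754], [0.5484, -0.1651], [0.6014, -0.1547]]
[ 0.4428 -0.1856  0.1939  0.0391] 11.11 rms 0.8
[[0.4428, -0.1856], [0.4958, -0.1752], [0.5488, -0.1648], [0.6018, -0.1544]]
```

```bash
python3 -m creep '[-1,-37,-6,0,0,0,-1.5, -1,-37,-6,0,0,0,0, -1,-37,-6,0,0,0,0, -1,-37,-6,0,0,0,0, -1,-37,-6,0,0,0,0, -1,-37,-6,0,0,0,0, -1,-37,-6,0,0,0,0, -1,-37,-6,0,0,0,0, -1,-37,-6,0,0,0,0, -1,-37,-6,0,0,0,0,-1,0,0,0,0,0,0]'; python3 look.py w2;python3 to.py .484 .198 .23 -86.7
```

```text
time: 2.45
eef_pos: [0.4871, 0.2046, 0.2265]
orientation: [-0.0, 0.723, -0.691, -0.003]
ft_force: [1.5, 0.6, -0.1]
opening: 1.001
[0.570204   0.20777158 0.36806611]
t 2.5 pos [0.487  0.2025 0.2264] yaw -87.41 toolz [-0.005  0.004 -1.   ] open 1.002
turn z deg -0.7126435831260522 shift now-axes [ 4.3  3.2 -3.6] after-turn [ 4.3  3.2 -3.6]
```

View pics/w2.png

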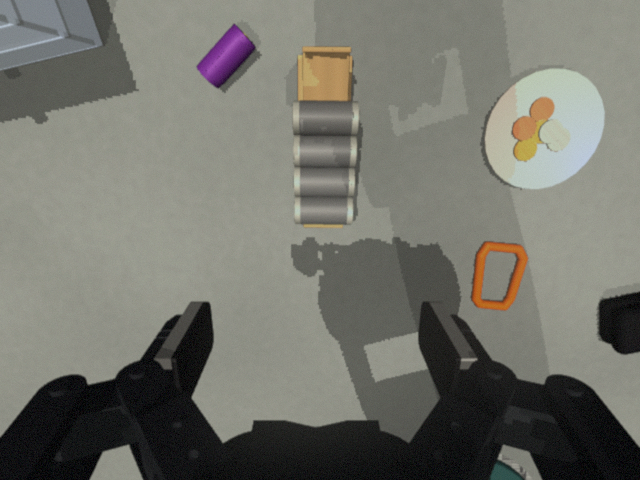

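The seats fit all three views to within 1 px, with the rim at z 0.039. This view shows the cells at x≈295–357, with the low one at (325,210). The purple cell at (226,56) stays clear.

Run:
```python
import cv2
im=cv2.imread("pics/w2.png")[90:235,270:380]; cv2.imwrite("pics/w2a.png",cv2.resize(im,None,fx=4,fy=4,interpolation=cv2.INTER_CUBIC))
```

```text
(no output)
```

View pics/w2a.png

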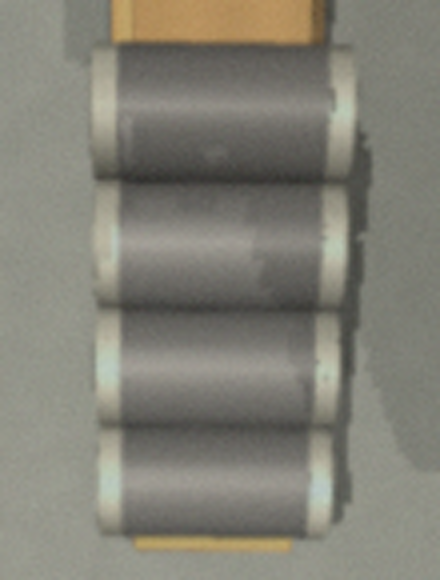

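```bash
cat > m3.py <<'E'
from plant import *; exec(open("m1.py").read().split("print('cell1'")[0].replace("print(","(lambda *a:0)("))
import json
W=json.load(open("pics/w2.json")); W['xyz']=np.array(W['xyz'])
cw=lambda u:np.array(u)/4+[270,90]
cont=[((216,427),0),((220,308),1),((223,182),2)]
def cc(p,j,z=0):
    L=np.array([-.054+.026*np.cos(r)*(j+.5),0,.061+p[3]+.026*np.sin(r)*(j+.5)])
    c,s=np.cos(p[2]),np.sin(p[2]); return np.array([p[0]+c*L[0],p[1]+s*L[0],L[2]])
def g(p): return np.concatenate([proj(W,cc(p,j))[0]-cw(u) for u,j in cont])
fa=lambda p:np.r_[f(p),g(p)]
for h in (f,fa):
    q=least_squares(h,[.53,.2,0.05,0]);p=q.x
    print(p.round(4),np.degrees(p[2]),g(p).round(1),'cell1',((cells(p,1)+cells(p,-1))[0]/2).round(4))
E
python3 m3.py
```

```text
[0.5376 0.2008 0.0579 0.002 ] 3.3158930574853644 [ 0.3 -2.2 -0.8 -2.  -1.7 -2.4] cell1 [0.4837 0.1977 0.063 ]
[0.5364 0.2003 0.0453 0.0024] 2.5930010422546954 [ 0.3 -0.8 -0.5 -0.5 -0.9 -0.9] cell1 [0.4825 0.1978 0.0634]
```

```bash
python3 -m creep '[-1,2.5,2.2,36,0,0,0,-1,2,2.2,36,0,0,0,-1,0,0,36,0,0,0,-1,0,0,32,0,0,0,-1,0,0,0,0,0,0]';python3 to.py .4828 .1978 .040 -87.2
```

```text
time: 2.92
eef_pos: [0.4843, 0.1927, 0.0832]
orientation: [-0.001, 0.722, -0.692, -0.001]
ft_force: [0.5, -0.4, -2.0]
opening: 1.005
t 2.9167 pos [0.4843 0.1927 0.0832] yaw -87.55 toolz [-0.     0.004 -1.   ] open 1.005
turn z deg -0.35471548566013666 shift now-axes [-5.   1.3 43.2] after-turn [-5.2  1.3 43.2]
```

```bash
python3 -m creep '[-1,-5,1.3,0,0,0,-0.3,-1,0,0,20,0,0,0,-1,0,0,15,0,0,0,-1,0,0,4,0,0,0,-1,0,0,0,0,0,0]';python3 to.py .4828 .1978 .040 -87.2; python3 look.py w3
```

```text
time: 3.33
eef_pos: [0.486, 0.1953, 0.0496]
orientation: [-0.003, 0.723, -0.691, -0.0]
ft_force: [-0.1, -0.5, 0.2]
opening: 0.999
t 3.3333 pos [0.486  0.1953 0.0496] yaw -87.46 toolz [ 0.004  0.005 -1.   ] open 0.999
turn z deg -0.26101093689825916 shift now-axes [-2.6  3.2  9.6] after-turn [-2.6  3.1  9.6]
[0.56792131 0.19852156 0.19198933]
```

View pics/w3.png

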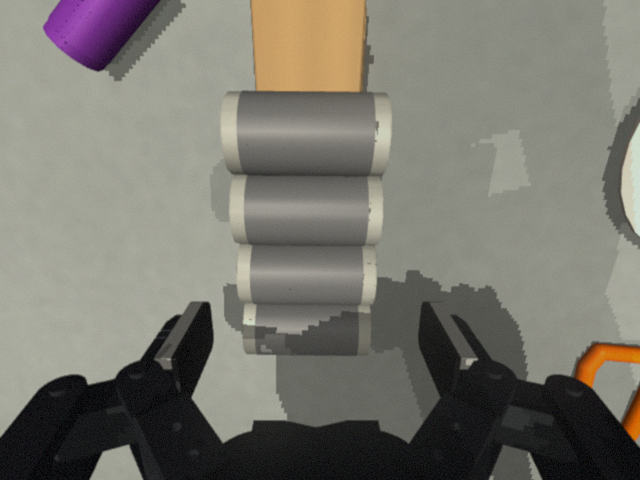

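The low cell (307,330) lies between the two jaws, and the small offset matches the computed shift. I'll finish the approach and close.

```bash
python3 -m creep '[-1,-2.6,3.2,5,0,0,0,-1,0,0,4,0,0,0,-1,0,0,1,0,0,0]' 40;python3 to.py .4828 .1978 .040 -87.2; python3 -m creep '[1,0,0,0,0,0,0,1,0,0,0,0,0,0,1,0,0,0,0,0,0,1,0,0,0,0,0,0,1,0,0,0,0,0,0,1,0,0,0,0,0,0]' 40
```

```text
time: 3.63
eef_pos: [0.4842, 0.1987, 0.0428]
orientation: [-0.005, 0.723, -0.691, 0.001]
ft_force: [-0.3, -0.6, 0.4]
opening: 1.0
t 3.6333 pos [0.4842 0.1987 0.0428] yaw -87.46 toolz [ 0.009  0.006 -1.   ] open 1.0
turn z deg -0.25836467761698145 shift now-axes [0.8 1.5 2.8] after-turn [0.8 1.5 2.8]
time: 4.13
eef_pos: [0.4844, 0.199, 0.0438]
orientation: [-0.006, 0.723, -0.691, 0.001]
ft_force: [0.3, 0.3, -0.9]
opening: 0.583
```

```bash
python3 -m creep '[1,0,0,-10,0,0,0,1,0,0,-20,0,0,0,1,0,0,-30,0,0,0,1,0,0,-35,0,0,0,1,0,0,-25,0,0,0,1,0,0,0,0,0,0]'; python3 look.py w4; python3 to.py .6018 -.1544 .16 -78.9
```

```text
time: 4.63
eef_pos: [0.4817, 0.1975, 0.1702]
orientation: [-0.004, 0.723, -0.691, 0.0]
ft_force: [0.6, 0.8, 0.0]
opening: 0.58
[0.56333771 0.20066992 0.31262217]
t 4.6833 pos [0.4813 0.1974 0.1682] yaw -87.44 toolz [ 0.004  0.005 -1.   ] open 0.579
turn z deg -8.536164777768406 shift now-axes [ 356.8 -104.6    7.1] after-turn [368.4 -50.5   8.2]
```

View pics/w4.png

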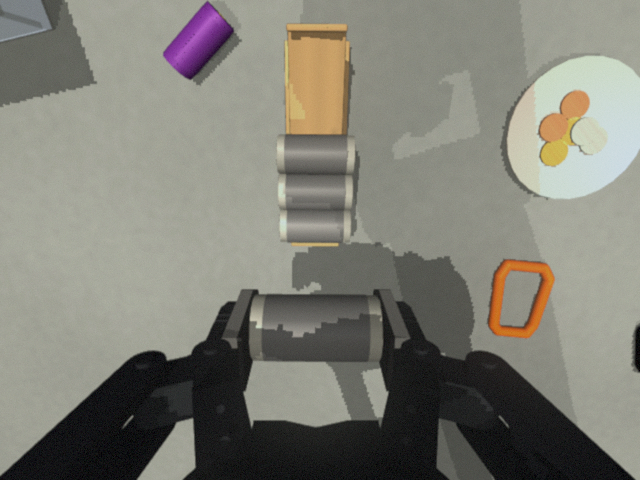

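Cell 1 is held at (317,327), level in the jaws, and the other three have rolled down to the stop. Moving to seat 4.

```bash
python3 -m creep '[1,0,0,0,0,0,-4.3,1,0,0,0,0,0,-4.3,1,36.5,-5,1,0,0,0,1,36.5,-5,0,0,0,0,1,36.5,-5,0,0,0,0,1,36.5,-5,0,0,0,0,1,36.5,-5,0,0,0,0,1,36.5,-5,0,0,0,0,1,36.5,-5,0,0,0,0,1,36.5,-5,0,0,0,0,1,36.5,-5,0,0,0,0,1,36.5,-5,0,0,0,0,1,0,0,0,0,0,0]'; python3 to.py .6034 -.154 .060 -78.9
```

```text
time: 5.77
eef_pos: [0.6035, -0.1648, 0.1552]
orientation: [-0.0, 0.777, -0.629, -0.005]
ft_force: [0.8, 0.0, -0.5]
opening: 0.577
t 5.7667 pos [ 0.6035 -0.1648  0.1552] yaw -78.02 toolz [-0.007  0.006 -1.   ] open 0.577
turn z deg 0.8824954815397206 shift now-axes [-9.9 -2.7 95.3] after-turn [-10.6  -2.   95.2]
```

```bash
python3 -m creep '[1,-10.6,-2,25,0,0,0.9,1,0,0,25,0,0,0,1,0,0,15,0,0,0,1,0,0,0,0,0,0]'; python3 to.py .6034 -.154 .060 -78.9; python3 look.py s4 scene; python3 look.py d4 side
python3 - <<'E'
import cv2,numpy as np
a=cv2.imread("pics/s4.png")[250:400,200:360];b=cv2.imread("pics/d4.png")[130:280,310:470]
cv2.imwrite("pics/sd4.png",cv2.resize(np.hstack([a,b]),None,fx=2.5,fy=2.5,interpolation=cv2.INTER_CUBIC))
E
```

```text
time: 6.1
eef_pos: [0.6017, -0.1567, 0.0844]
orientation: [0.001, 0.77, -0.638, -0.007]
ft_force: [-0.9, 0.1, -1.2]
opening: 0.577
t 6.1 pos [ 0.6017 -0.1567  0.0844] yaw -79.28 toolz [-0.011  0.007 -1.   ] open 0.577
turn z deg -0.3760151529987752 shift now-axes [-2.1 -2.4 24.4] after-turn [-2.3 -2.2 24.4]
[ 0.80737465 -0.40167571  0.66172887]
[0.00401295 0.64004161 0.62468466]
```

View pics/sd4.png

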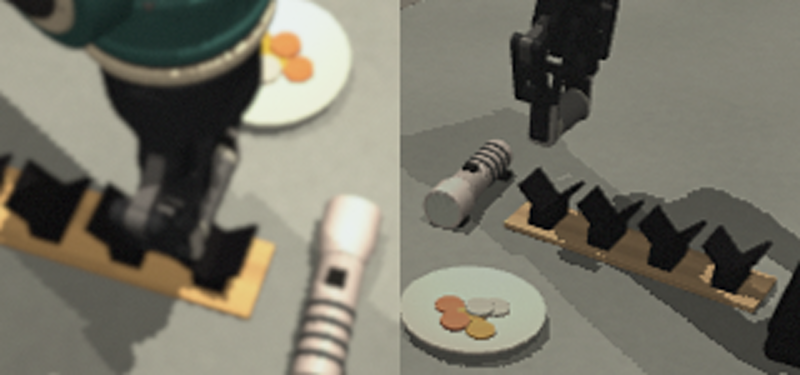

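The gripper is above the end cradle beside the torch, in the scene crop at (200,240), and clear of the torch. Descending.

```bash
python3 -m creep '[1,-2.3,-2.2,8,0,0,-0.4,1,0,0,7,0,0,0,1,0,0,0,0,0,0]'; python3 to.py .6034 -.154 .060 -78.9
```

```text
time: 6.45
eef_pos: [0.6058, -0.154, 0.0747]
orientation: [-0.001, 0.773, -0.635, -0.003]
ft_force: [-1.0, 0.1, -0.4]
opening: 0.575
t 6.45 pos [ 0.6058 -0.154   0.0747] yaw -78.78 toolz [-0.004  0.005 -1.   ] open 0.575
turn z deg 0.11593107126677182 shift now-axes [-0.4  2.3 14.7] after-turn [-0.5  2.4 14.7]
```

```bash
python3 -m creep '[1,-0.5,2.2,6,0,0,0,1,0,0,5,0,0,0,1,0,0,4,0,0,0,1,0,0,0,0,0,0]'; python3 to.py .6034 -.154 .060 -78.9
```

```text
time: 6.78
eef_pos: [0.6038, -0.1537, 0.0595]
orientation: [-0.001, 0.773, -0.634, -0.002]
ft_force: [-0.7, -0.1, -1.3]
opening: 0.579
t 6.7833 pos [ 0.6038 -0.1537  0.0595] yaw -78.75 toolz [-0.002  0.005 -1.   ] open 0.579
turn z deg 0.14550648594723725 shift now-axes [ 0.2  0.5 -0.5] after-turn [ 0.2  0.5 -0.5]
```

```bash
python3 -m creep '[1,0,0,2,0,0,0,1,0,0,0,0,0,0]'; python3 -m creep '[0.2,0,0,0,0,0,0,0,0,0,0,0,0,0,-0.5,0,0,0,0,0,0,-1,0,0,0,0,0,0,-1,0,0,0,0,0,0,-1,0,0,0,0,0,0,-1,0,0,-15,0,0,0,-1,0,0,-30,0,0,0,-1,0,0,-35,0,0,0,-1,0,0,-30,0,0,0,-1,0,0,0,0,0,0]'; python3 look.py w5; python3 to.py .4828 .1978 .17 -87.2
```

```text
time: 6.95
eef_pos: [0.6038, -0.1537, 0.0572]
orientation: [-0.001, 0.773, -0.634, -0.002]
ft_force: [0.3, 0.2, -1.7]
opening: 0.575
time: 7.87
eef_pos: [0.6032, -0.1541, 0.1752]
orientation: [-0.001, 0.773, -0.634, -0.003]
ft_force: [0.3, 0.0, 0.1]
opening: 0.996
[ 0.68474266 -0.1383397   0.31697054]
t 7.9167 pos [ 0.6028 -0.154   0.1729] yaw -78.76 toolz [-0.005  0.006 -1.   ] open 1.001
turn z deg 8.437355864139164 shift now-axes [-368.4   49.1    5.6] after-turn [-357.2  102.7    2.9]
```

View pics/w5.png

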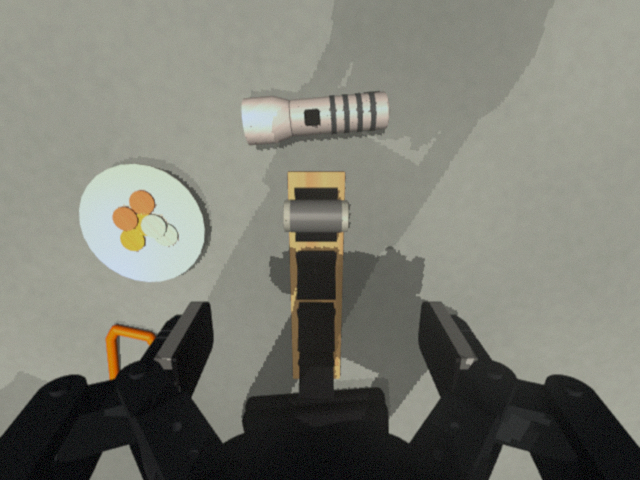

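Cell 1 is seated and centred in the cradle beside the torch at (316,215), and the torch hasn't moved. Going for cell 2.

```bash
python3 -m creep '[-1,0,0,0,0,0,4.2,-1,0,0,0,0,0,4.2,-1,-35,10,0,0,0,0,-1,-35,10,0,0,0,0,-1,-35,10,0,0,0,0,-1,-35,10,0,0,0,0,-1,-35,10,0,0,0,0,-1,-35,10,0,0,0,0,-1,-35,10,0,0,0,0,-1,-35,10,0,0,0,0,-1,-35,10,0,0,0,0,-1,-35,10,0,0,0,0,-1,0,0,0,0,0,0]'; python3 to.py .4832 .1985 .042 -87.2; python3 look.py w6
```

```text
time: 9.0
eef_pos: [0.4796, 0.2038, 0.1751]
orientation: [0.001, 0.72, -0.694, -0.005]
ft_force: [0.1, -0.2, 1.1]
opening: 1.001
t 9.0 pos [0.4796 0.2038 0.1751] yaw -87.95 toolz [-0.008  0.006 -1.   ] open 1.001
turn z deg -0.7513491826093741 shift now-axes [  6.2  -4.5 133. ] after-turn [  5.5  -3.4 133.1]
[0.56321434 0.20614876 0.31640523]
```

View pics/w6.png

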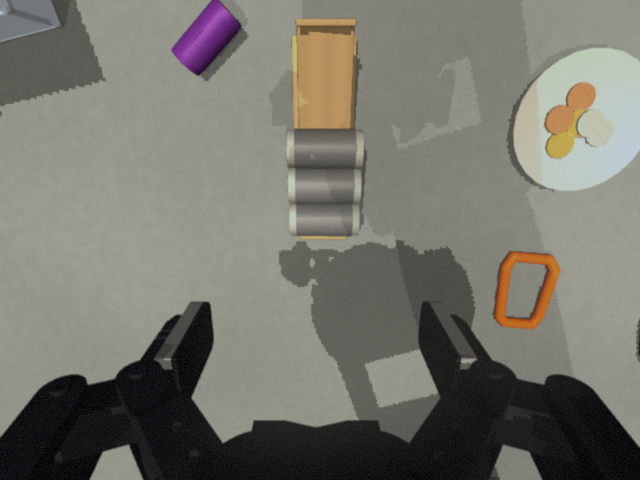

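Three cells lie square on the track, with the lowest at (325,220) at the stop. Descending.

```bash
python3 -m creep '[-1,5.5,-3.4,30,0,0,-0.7,-1,0,0,30,0,0,0,-1,0,0,25,0,0,0,-1,0,0,0,0,0,0]'; python3 to.py .4832 .1985 .042 -87.2
```

```text
time: 9.38
eef_pos: [0.484, 0.1958, 0.0888]
orientation: [-0.0, 0.725, -0.689, -0.003]
ft_force: [-0.9, -0.9, -1.3]
opening: 0.999
t 9.3833 pos [0.484  0.1958 0.0888] yaw -87.08 toolz [-0.005  0.005 -1.   ] open 0.999
turn z deg 0.12199135305657194 shift now-axes [-2.5  0.4 46.8] after-turn [-2.7  0.6 46.8]
```

```bash
python3 -m creep '[-1,-2.5,0.4,18,0,0,0,-1,0,0,16,0,0,0,-1,0,0,8,0,0,0,-1,0,0,4,0,0,0,-1,0,0,0,0,0,0]'; python3 to.py .4832 .1985 .042 -87.2
```

```text
time: 9.8
eef_pos: [0.4852, 0.1955, 0.045]
orientation: [-0.0, 0.724, -0.69, -0.003]
ft_force: [-0.4, 0.7, -0.2]
opening: 0.995
t 9.8 pos [0.4852 0.1955 0.045 ] yaw -87.29 toolz [-0.004  0.004 -1.   ] open 0.995
turn z deg -0.08548903207989156 shift now-axes [-3.   1.9  3. ] after-turn [-3.1  1.9  3. ]
```

```bash
python3 -m creep '[-1,-3,1.9,2,0,0,0,-1,0,0,0,0,0,0,1,0,0,0,0,0,0,1,0,0,0,0,0,0,1,0,0,0,0,0,0,1,0,0,0,0,0,0,1,0,0,0,0,0,0,1,0,0,0,0,0,0]' 40; python3 to.py .4832 .1985 .042 -87.2;  python3 -m creep '[1,0,0,-10,0,0,0,1,0,0,-20,0,0,0,1,0,0,-30,0,0,0,1,0,0,-35,0,0,0,1,0,0,-25,0,0,0,1,0,0,0,0,0,0]'; python3 look.py w7; python3 to.py .5492 -.1644 .155 -78.9
```

```text
time: 10.47
eef_pos: [0.485, 0.199, 0.0477]
orientation: [-0.002, 0.724, -0.69, -0.002]
ft_force: [-0.6, 0.2, -1.1]
opening: 0.577
t 10.4667 pos [0.485  0.199  0.0477] yaw -87.3 toolz [ 0.001  0.006 -1.   ] open 0.577
turn z deg -0.10237317922970135 shift now-axes [0.5 1.8 5.7] after-turn [0.4 1.8 5.7]
time: 10.97
eef_pos: [0.4833, 0.1977, 0.1742]
orientation: [-0.001, 0.724, -0.69, -0.003]
ft_force: [1.1, 0.6, 0.7]
opening: 0.579
[0.56622242 0.20122073 0.31593142]
t 11.0167 pos [0.483  0.1976 0.1722] yaw -87.3 toolz [-0.004  0.004 -1.   ] open 0.575
turn z deg -8.398988035366784 shift now-axes [364.8 -49.1  15.5] after-turn [368.    4.7  17.2]
```

View pics/w7.png

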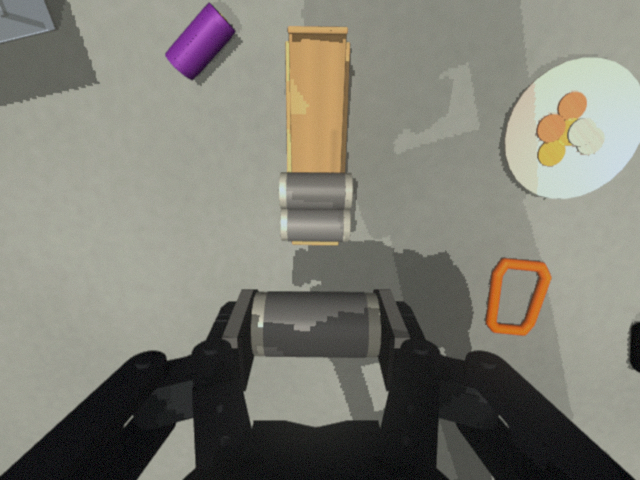

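Cell 2 is held at (316,323), about 4 mm lower in the jaws than the first, so I'll place it with the TCP at z≈0.061.

```bash
python3 -m creep '[1,0,0,0,0,0,-4.2,1,0,0,0,0,0,-4.2,1,35.5,0.5,1,0,0,0,1,35.5,0.5,0,0,0,0,1,35.5,0.5,0,0,0,0,1,35.5,0.5,0,0,0,0,1,35.5,0.5,0,0,0,0,1,35.5,0.5,0,0,0,0,1,35.5,0.5,0,0,0,0,1,35.5,0.5,0,0,0,0,1,35.5,0.5,0,0,0,0,1,35.5,0.5,0,0,0,0,1,0,0,0,0,0,0]'; python3 to.py .5508 -.1644 .063 -78.9
```

```text
time: 12.1
eef_pos: [0.5464, -0.1653, 0.1593]
orientation: [0.003, 0.777, -0.63, -0.008]
ft_force: [0.1, 0.8, -0.8]
opening: 0.576
t 12.1 pos [ 0.5464 -0.1653  0.1593] yaw -78.07 toolz [-0.015  0.006 -1.   ] open 0.576
turn z deg 0.8252328992789728 shift now-axes [ 0.9 -5.8 96.3] after-turn [-0.  -4.4 96.3]
```

```bash
python3 -m creep '[1,0,-5,25,0,0,0.8,1,0,0,25,0,0,0,1,0,0,20,0,0,0,1,0,0,0,0,0,0]'; python3 to.py .5508 -.1644 .063 -78.9
```

```text
time: 12.43
eef_pos: [0.549, -0.1664, 0.0842]
orientation: [0.003, 0.77, -0.637, -0.009]
ft_force: [-0.6, -0.7, -1.8]
opening: 0.578
t 12.4333 pos [ 0.549  -0.1664  0.0842] yaw -79.21 toolz [-0.018  0.007 -1.   ] open 0.578
turn z deg -0.31333797725719137 shift now-axes [-1.5 -2.5 21.1] after-turn [-1.7 -2.1 21.2]
```

```bash
python3 -m creep '[1,-1.5,-2,5,0.9,0.5,-0.3,1,0,0,5,0,0,0,1,0,0,0,0,0,0]'; python3 to.py .5508 -.1644 .063 -78.9
```

```text
time: 12.68
eef_pos: [0.5496, -0.1637, 0.0729]
orientation: [0.0, 0.772, -0.635, -0.002]
ft_force: [-0.1, 0.1, -0.5]
opening: 0.579
t 12.6833 pos [ 0.5496 -0.1637  0.0729] yaw -78.89 toolz [-0.004  0.002 -1.   ] open 0.579
turn z deg 0.008905679545904377 shift now-axes [ 0.9 -1.1  9.9] after-turn [ 0.9 -1.   9.9]
```

```bash
python3 -m creep '[1,0.9,-1,5,0,0,0,1,0,0,4,0,0,0,1,0,0,2,0,0,0,1,0,0,0,0,0,0]'; python3 to.py .5508 -.1644 .061 -78.9
```

```text
time: 13.02
eef_pos: [0.5516, -0.1644, 0.0633]
orientation: [0.0, 0.772, -0.635, -0.002]
ft_force: [0.2, 0.4, -0.4]
opening: 0.579
t 13.0167 pos [ 0.5516 -0.1644  0.0633] yaw -78.87 toolz [-0.003  0.002 -1.   ] open 0.579
turn z deg 0.027608244788552838 shift now-axes [-0.2  0.8  2.3] after-turn [-0.2  0.8  2.3]
```

```bash
python3 -m creep '[1,0,0.5,2,0,0,0,1,0,0,0,0,0,0,0.2,0,0,0,0,0,0,0,0,0,0,0,0,0,-0.5,0,0,0,0,0,0,-1,0,0,0,0,0,0,-1,0,0,0,0,0,0,-1,0,0,0,0,0,0,-1,0,0,-15,0,0,0,-1,0,0,-30,0,0,0,-1,0,0,-35,0,0,0,-1,0,0,-30,0,0,0,-1,0,0,0,0,0,0]'; python3 look.py w8; python3 to.py .4832 .1985 .17 -87.2
```

```text
time: 14.1
eef_pos: [0.5505, -0.1645, 0.1746]
orientation: [0.001, 0.772, -0.635, -0.004]
ft_force: [0.7, -0.5, 0.5]
opening: 1.001
[ 0.63239814 -0.14860766  0.31610974]
t 14.15 pos [ 0.55   -0.1643  0.1721] yaw -78.88 toolz [-0.008  0.004 -1.   ] open 1.008
turn z deg 8.316711114446349 shift now-axes [-368.9   -4.5    4. ] after-turn [-365.6   49.     2.1]
```

View pics/w8.png

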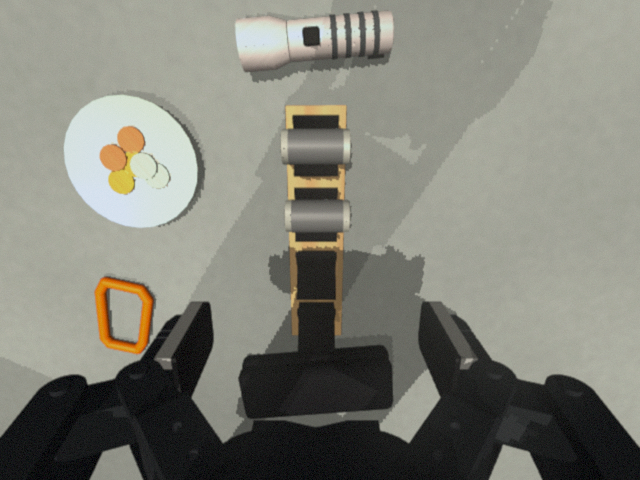

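Cells 1 and 2 are seated and centred at (316,147) and (318,215). Next is cell 3.

```bash
python3 -m creep '[-1,0,0,0,0,0,4.2,-1,0,0,0,0,0,4.2,-1,-35.5,4.6,0,0,0,0,-1,-35.5,4.6,0,0,0,0,-1,-35.5,4.6,0,0,0,0,-1,-35.5,4.6,0,0,0,0,-1,-35.5,4.6,0,0,0,0,-1,-35.5,4.6,0,0,0,0,-1,-35.5,4.6,0,0,0,0,-1,-35.5,4.6,0,0,0,0,-1,-35.5,4.6,0,0,0,0,-1,-35.5,4.6,0,0,0,0,-1,0,0,0,0,0,0]'; python3 to.py .4832 .1985 .042 -87.2; python3 look.py w9
```

```text
time: 15.23
eef_pos: [0.4829, 0.2018, 0.1616]
orientation: [0.005, 0.719, -0.695, -0.008]
ft_force: [0.4, -0.7, -0.6]
opening: 0.998
t 15.2333 pos [0.4829 0.2018 0.1616] yaw -88.09 toolz [-0.019  0.003 -1.   ] open 0.998
turn z deg -0.8914800596956098 shift now-axes [  3.8  -2.4 119.6] after-turn [ 3.300e+00 -1.000e-01  1.196e+02]
[0.5681214  0.20421947 0.30199633]
```

View pics/w9.png

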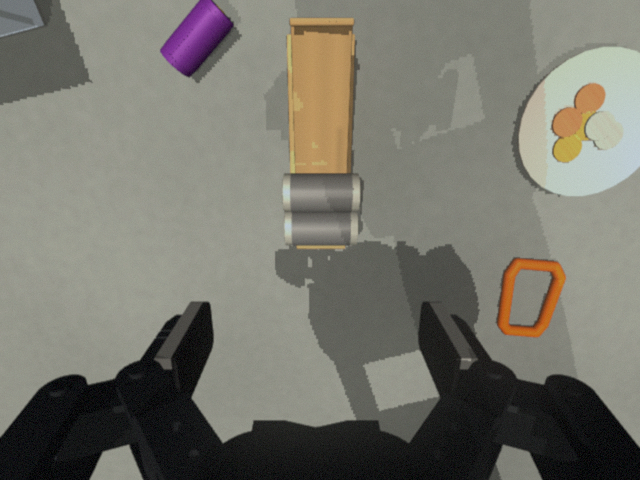

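Two cells remain, with the lower one at (322,228), square against the stop.

```bash
python3 -m creep '[-1,3.8,-2.2,28,1.0,0.2,-0.8,-1,0,0,28,0,0,0,-1,0,0,18,0,0,0,-1,0,0,0,0,0,0]'; python3 to.py .4832 .1985 .042 -87.2
```

```text
time: 15.62
eef_pos: [0.4849, 0.1948, 0.0832]
orientation: [0.001, 0.725, -0.689, 0.0]
ft_force: [-0.5, -0.1, -0.4]
opening: 1.004
t 15.6167 pos [0.4849 0.1948 0.0832] yaw -87.12 toolz [-0.    -0.001 -1.   ] open 1.004
turn z deg 0.08430403775831508 shift now-axes [-3.8  1.5 41.2] after-turn [-3.8  1.5 41.2]
```

```bash
python3 -m creep '[-1,-3,1.5,16,0,0,0,-1,0,0,15,0,0,0,-1,0,0,8,0,0,0,-1,0,0,3,0,0,0,-1,0,0,0,0,0,0]'; python3 to.py .4832 .1985 .042 -87.2
```

```text
time: 16.03
eef_pos: [0.4841, 0.1943, 0.0407]
orientation: [0.001, 0.723, -0.69, 0.0]
ft_force: [0.1, -0.6, -0.0]
opening: 1.003
t 16.0333 pos [0.4841 0.1943 0.0407] yaw -87.32 toolz [-0.001 -0.003 -1.   ] open 1.003
turn z deg -0.12112831980213912 shift now-axes [-4.2  0.7 -1.3] after-turn [-4.2  0.7 -1.3]
```

```bash
python3 -m creep '[-1,-4,0.7,-2,0,0,0,-1,0,0,0,0,0,0,1,0,0,0,0,0,0,1,0,0,0,0,0,0,1,0,0,0,0,0,0,1,0,0,0,0,0,0,1,0,0,0,0,0,0,1,0,0,0,0,0,0]' 40; python3 to.py .4832 .1985 .042 -87.2;  python3 -m creep '[1,0,0,-10,0,0,0,1,0,0,-20,0,0,0,1,0,0,-30,0,0,0,1,0,0,-35,0,0,0,1,0,0,-25,0,0,0,1,0,0,0,0,0,0]'; python3 look.py w10; python3 to.py .4966 -.1752 .155 -78.9
```

```text
time: 16.7
eef_pos: [0.4851, 0.199, 0.0474]
orientation: [-0.001, 0.723, -0.69, 0.002]
ft_force: [-0.1, -1.1, -1.7]
opening: 0.574
t 16.7 pos [0.4851 0.199  0.0474] yaw -87.34 toolz [ 0.004 -0.001 -1.   ] open 0.574
turn z deg -0.1396687831350789 shift now-axes [0.4 1.9 5.4] after-turn [0.4 1.9 5.4]
time: 17.2
eef_pos: [0.4829, 0.1984, 0.1735]
orientation: [0.001, 0.723, -0.691, 0.001]
ft_force: [-0.4, 0.2, 0.9]
opening: 0.577
[0.56556957 0.20279836 0.31531761]
t 17.25 pos [0.4826 0.1983 0.1715] yaw -87.34 toolz [-0.002 -0.003 -1.   ] open 0.577
turn z deg -8.441455006000552 shift now-axes [373.7   3.3  17.6] after-turn [369.2  58.2  16.5]
```

View pics/w10.png

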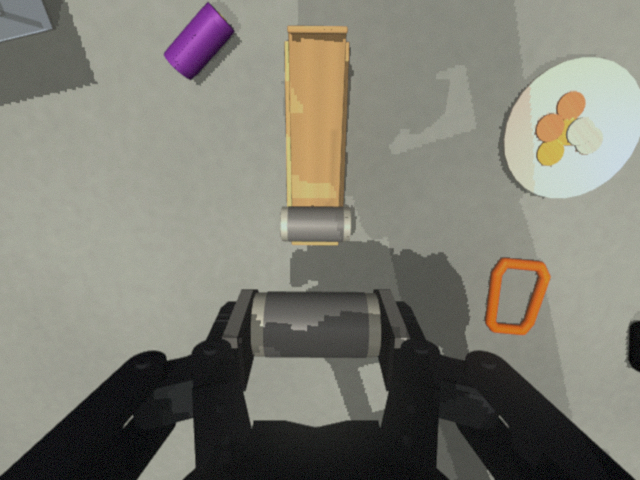

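Cell 3 is held at (317,324) and the last cell has rolled to the stop. Moving to seat 2.

```bash
python3 -m creep '[1,0,0,0,0,0,-4.2,1,0,0,0,0,0,-4.2,1,35.5,5.5,0,0,0,0,1,35.5,5.5,0,0,0,0,1,35.5,5.5,0,0,0,0,1,35.5,5.5,0,0,0,0,1,35.5,5.5,0,0,0,0,1,35.5,5.5,0,0,0,0,1,35.5,5.5,0,0,0,0,1,35.5,5.5,0,0,0,0,1,35.5,5.5,0,0,0,0,1,35.5,5.5,0,0,0,0,1,0,0,0,0,0,0]'; python3 to.py .4978 -.175 .063 -78.9
```

```text
time: 18.33
eef_pos: [0.4941, -0.1747, 0.1622]
orientation: [0.005, 0.777, -0.63, -0.005]
ft_force: [0.8, 0.5, -0.2]
opening: 0.58
t 18.3333 pos [ 0.4941 -0.1747  0.1622] yaw -78.11 toolz [-0.015 -0.002 -1.   ] open 0.58
turn z deg 0.791657367052494 shift now-axes [ 1.2 -5.  99.2] after-turn [ 1.  -3.5 99.2]
```

```bash
python3 -m creep '[1,1.2,-4.5,25,0.8,0,0.8,1,0,0,25,0,0,0,1,0,0,20,0,0,0,1,0,0,0,0,0,0]'; python3 to.py .4978 -.175 .063 -78.9
```

```text
time: 18.67
eef_pos: [0.4969, -0.1775, 0.0872]
orientation: [0.0, 0.77, -0.638, -0.002]
ft_force: [-1.1, 0.3, -2.0]
opening: 0.574
t 18.6667 pos [ 0.4969 -0.1775  0.0872] yaw -79.28 toolz [-0.003  0.002 -1.   ] open 0.574
turn z deg -0.38262209757195365 shift now-axes [-2.2 -1.5 24.2] after-turn [-2.3 -1.4 24.2]
```

```bash
python3 -m creep '[1,-2.2,-1.4,7,0,0,-0.3,1,0,0,6,0,0,0,1,0,0,5,0,0,0,1,0,0,0,0,0,0]'; python3 to.py .4978 -.175 .0605 -78.9
```

```text
time: 19.0
eef_pos: [0.4977, -0.1739, 0.0685]
orientation: [0.0, 0.772, -0.635, -0.002]
ft_force: [0.3, 0.6, -1.0]
opening: 0.575
t 19.0 pos [ 0.4977 -0.1739  0.0685] yaw -78.9 toolz [-0.004  0.003 -1.   ] open 0.575
turn z deg 0.004447830379021411 shift now-axes [1.1 0.1 8. ] after-turn [1.1 0.1 8. ]
```

```bash
python3 -m creep '[1,1,0,4,0,0,0,1,0,0,3,0,0,0,1,0,0,1,0,0,0,1,0,0,0,0,0,0]'; python3 to.py .4978 -.175 .0605 -78.9
```

```text
time: 19.33
eef_pos: [0.4989, -0.175, 0.0617]
orientation: [-0.0, 0.772, -0.635, -0.001]
ft_force: [0.7, 0.3, -0.4]
opening: 0.574
t 19.3333 pos [ 0.4989 -0.175   0.0617] yaw -78.86 toolz [-0.001  0.002 -1.   ] open 0.574
turn z deg 0.04404953191497896 shift now-axes [-0.2  1.1  1.2] after-turn [-0.2  1.1  1.2]
```

```bash
python3 -m creep '[1,0,0.6,1,0,0,0,1,0,0,0,0,0,0,0.2,0,0,0,0,0,0,0,0,0,0,0,0,0,-0.5,0,0,0,0,0,0,-1,0,0,0,0,0,0,-1,0,0,0,0,0,0,-1,0,0,0,0,0,0,-1,0,0,-15,0,0,0,-1,0,0,-30,0,0,0,-1,0,0,-35,0,0,0,-1,0,0,-30,0,0,0,-1,0,0,0,0,0,0]'; python3 look.py w11; python3 to.py .4832 .1985 .17 -87.2
```

```text
time: 20.42
eef_pos: [0.4974, -0.175, 0.1742]
orientation: [0.0, 0.772, -0.635, -0.003]
ft_force: [0.6, -0.0, 1.2]
opening: 1.004
[ 0.57901116 -0.15908256  0.31591979]
t 20.4667 pos [ 0.4969 -0.1748  0.1717] yaw -78.87 toolz [-0.006  0.004 -1.   ] open 1.001
turn z deg 8.333772233465808 shift now-axes [-368.9  -58.6    3.2] after-turn [-373.6   -4.5    1.7]
```

View pics/w11.png

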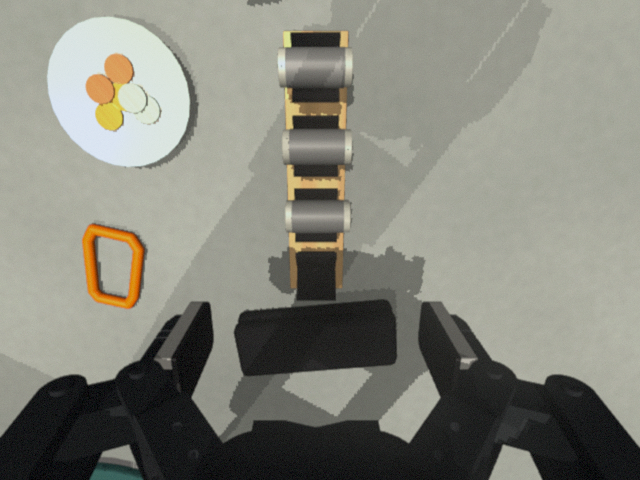

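Three cells are seated and centred. The spectacle case is 37 mm high and the fingertips stay at z≥0.06 over seat 1, so they clear it. Now the last cell.

```bash
python3 -m creep '[-1,0,0,0,0,0,4.2,-1,0,0,0,0,0,4.2,-1,-36,-0.5,0,0,0,0,-1,-36,-0.5,0,0,0,0,-1,-36,-0.5,0,0,0,0,-1,-36,-0.5,0,0,0,0,-1,-36,-0.5,0,0,0,0,-1,-36,-0.5,0,0,0,0,-1,-36,-0.5,0,0,0,0,-1,-36,-0.5,0,0,0,0,-1,-36,-0.5,0,0,0,0,-1,-36,-0.5,0,0,0,0,-1,0,0,0,0,0,0]'; python3 to.py .4832 .1985 .042 -87.2; python3 look.py w12
```

```text
time: 21.55
eef_pos: [0.4828, 0.1992, 0.1608]
orientation: [0.004, 0.719, -0.695, -0.007]
ft_force: [1.3, -0.5, 0.6]
opening: 0.997
t 21.55 pos [0.4828 0.1992 0.1608] yaw -88.1 toolz [-0.015  0.003 -1.   ] open 0.997
turn z deg -0.9011963625139572 shift now-axes [  1.1  -2.2 118.8] after-turn [  0.7  -0.3 118.8]
[0.56757691 0.20162807 0.30151269]
```

View pics/w12.png

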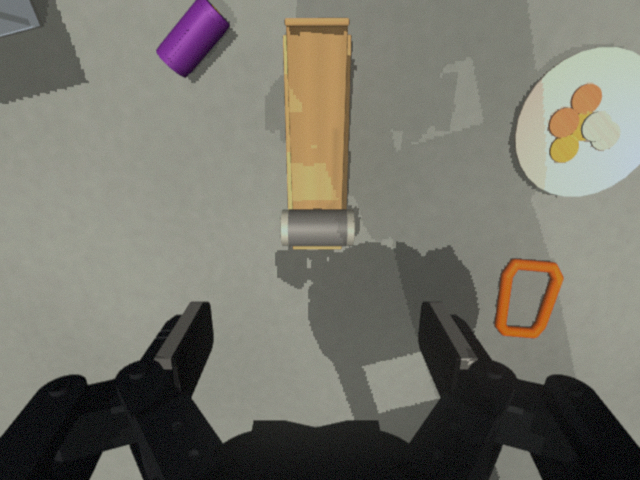

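The last cell lies square at the stop, at (318,227).

```bash
python3 -m creep '[-1,1,-2,28,0.8,0.2,-0.8,-1,0,0,28,0,0,0,-1,0,0,18,0,0,0,-1,0,0,0,0,0,0]'; python3 to.py .4832 .1985 .042 -87.2
```

```text
time: 21.93
eef_pos: [0.4841, 0.1949, 0.0822]
orientation: [0.001, 0.725, -0.689, 0.0]
ft_force: [-0.4, 0.4, -0.7]
opening: 0.999
t 21.9333 pos [0.4841 0.1949 0.0822] yaw -87.13 toolz [-0.001 -0.002 -1.   ] open 0.999
turn z deg 0.06796878117140182 shift now-axes [-3.7  0.6 40.2] after-turn [-3.6  0.7 40.2]
```

```bash
python3 -m creep '[-1,-4,1.2,16,0,0,0,-1,-0.5,0,15,0,0,0,-1,-0.5,0,6,0,0,0,-1,0,0,1,0,0,0,-1,0,0,0,0,0,0]'; python3 to.py .4832 .1985 .042 -87.2
```

```text
time: 22.35
eef_pos: [0.4831, 0.1964, 0.0441]
orientation: [0.002, 0.723, -0.69, 0.0]
ft_force: [0.4, 0.1, 0.6]
opening: 1.002
t 22.35 pos [0.4831 0.1964 0.0441] yaw -87.34 toolz [-0.002 -0.003 -1.   ] open 1.002
turn z deg -0.1369717451304524 shift now-axes [-2.1 -0.2  2.1] after-turn [-2.1 -0.2  2.1]
```

```bash
python3 -m creep '[-1,-2,0,1,0,0,0,-1,0,0,0,0,0,0,1,0,0,0,0,0,0,1,0,0,0,0,0,0,1,0,0,0,0,0,0,1,0,0,0,0,0,0,1,0,0,0,0,0,0,1,0,0,0,0,0,0]' 40; python3 to.py .4832 .1985 .042 -87.2;  python3 -m creep '[1,0,0,-10,0,0,0,1,0,0,-20,0,0,0,1,0,0,-30,0,0,0,1,0,0,-35,0,0,0,1,0,0,-25,0,0,0,1,0,0,0,0,0,0]'; python3 look.py w13; python3 to.py .4445 -.1854 .155 -78.9
```

```text
time: 23.02
eef_pos: [0.4849, 0.1986, 0.0477]
orientation: [-0.0, 0.723, -0.691, 0.001]
ft_force: [-0.3, -0.1, -0.9]
opening: 0.578
t 23.0167 pos [0.4849 0.1986 0.0477] yaw -87.37 toolz [ 0.003 -0.002 -1.   ] open 0.578
turn z deg -0.17048354968152069 shift now-axes [0.  1.7 5.6] after-turn [0.  1.7 5.7]
time: 23.52
eef_pos: [0.4829, 0.1982, 0.1738]
orientation: [0.002, 0.723, -0.691, 0.0]
ft_force: [0.7, 0.4, 0.1]
opening: 0.574
[0.5656269  0.20270197 0.31556379]
t 23.5667 pos [0.4825 0.1981 0.1718] yaw -87.36 toolz [-0.003 -0.004 -1.   ] open 0.576
turn z deg -8.460927960408426 shift now-axes [381.3  55.6  18.3] after-turn [369.  111.2  16.8]
```

View pics/w13.png

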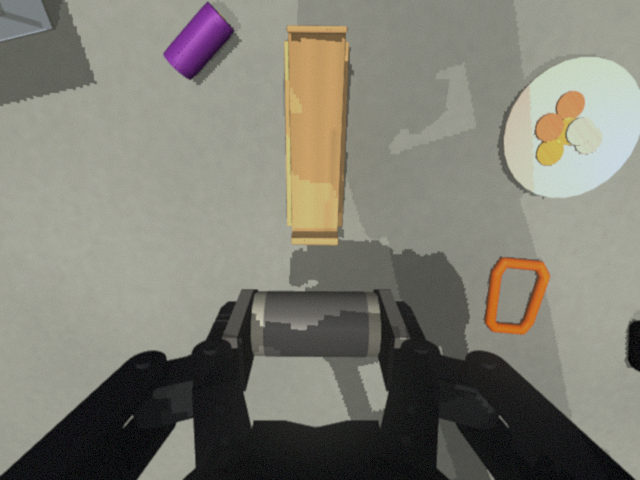

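Cell 4 is held at (317,324) and the track is empty.

```bash
python3 -m creep '[1,0,0,0,0,0,-4.2,1,0,0,0,0,0,-4.2,1,35.5,10.7,0,0,0,0,1,35.5,10.7,0,0,0,0,1,35.5,10.7,0,0,0,0,1,35.5,10.7,0,0,0,0,1,35.5,10.7,0,0,0,0,1,35.5,10.7,0,0,0,0,1,35.5,10.7,0,0,0,0,1,35.5,10.7,0,0,0,0,1,35.5,10.7,0,0,0,0,1,35.5,10.7,0,0,0,0,1,0,0,0,0,0,0]'; python3 to.py .4448 -.1854 .063 -78.9
```

```text
time: 24.65
eef_pos: [0.4407, -0.1849, 0.1634]
orientation: [0.006, 0.777, -0.63, -0.005]
ft_force: [0.6, -0.1, -1.7]
opening: 0.578
t 24.65 pos [ 0.4407 -0.1849  0.1634] yaw -78.1 toolz [-0.015 -0.003 -1.   ] open 0.578
turn z deg 0.7965099921826209 shift now-axes [  1.4  -5.4 100.4] after-turn [  1.3  -3.9 100.4]
```

```bash
python3 -m creep '[1,0.5,-5,25,0.8,0,0.6,1,-0.5,0,25,0,0,0,1,0,0,20,0,0,0,1,0,0,0,0,0,0]'; python3 to.py .4448 -.1854 .063 -78.9
```

```text
time: 24.98
eef_pos: [0.4434, -0.1864, 0.0887]
orientation: [0.0, 0.771, -0.637, -0.001]
ft_force: [-1.1, 0.4, -2.1]
opening: 0.577
t 24.9833 pos [ 0.4434 -0.1864  0.0887] yaw -79.12 toolz [-0.003  0.001 -1.   ] open 0.577
turn z deg -0.22274779965094638 shift now-axes [-0.7 -1.7 25.7] after-turn [-0.7 -1.6 25.7]
```

```bash
python3 -m creep '[1,-0.7,-1.6,7,0,0,-0.2,1,0,0,6,0,0,0,1,0,0,5,0,0,0,1,0,0,0,0,0,0]'; python3 to.py .4448 -.1854 .0605 -78.9
```

```text
time: 25.32
eef_pos: [0.4449, -0.1845, 0.07]
orientation: [0.0, 0.773, -0.635, -0.002]
ft_force: [0.3, 0.5, -1.3]
opening: 0.574
t 25.3167 pos [ 0.4449 -0.1845  0.07  ] yaw -78.84 toolz [-0.004  0.002 -1.   ] open 0.574
turn z deg 0.05997189892410404 shift now-axes [0.9 0.2 9.5] after-turn [0.9 0.2 9.5]
```

```bash
python3 -m creep '[1,0.9,0,4,0,0,0,1,0,0,3.5,0,0,0,1,0,0,1.5,0,0,0,1,0,0,0,0,0,0]'; python3 to.py .4448 -.1854 .0605 -78.9
```

```text
time: 25.65
eef_pos: [0.4461, -0.1855, 0.062]
orientation: [0.0, 0.773, -0.635, -0.001]
ft_force: [-0.2, 0.2, -1.1]
opening: 0.576
t 25.65 pos [ 0.4461 -0.1855  0.062 ] yaw -78.8 toolz [-0.001  0.001 -1.   ] open 0.576
turn z deg 0.09915422051901146 shift now-axes [-0.4  1.2  1.6] after-turn [-0.4  1.2  1.5]
```

```bash
python3 -m creep '[1,0,0.6,1,0,0,0,1,0,0,0,0,0,0,0.2,0,0,0,0,0,0,0,0,0,0,0,0,0,-0.5,0,0,0,0,0,0,-1,0,0,0,0,0,0,-1,0,0,0,0,0,0,-1,0,0,0,0,0,0,-1,0,0,-15,0,0,0,-1,0,0,-30,0,0,0,-1,0,0,-35,0,0,0,-1,0,0,-35,0,0,0,-1,0,0,-35,0,0,0,-1,0,0,-20,0,0,0,-1,0,0,0,0,0,0,-1,0,0,0,0,0,0]'; python3 look.py w14; python3 look.py d14 side
```

```text
time: 26.98
eef_pos: [0.4445, -0.1853, 0.2389]
orientation: [0.0, 0.773, -0.635, -0.001]
ft_force: [-0.8, 0.7, -0.3]
opening: 1.0
[ 0.52585353 -0.16905825  0.3806685 ]
[0.00401295 0.64004161 0.62468466]
```

View pics/w14.png

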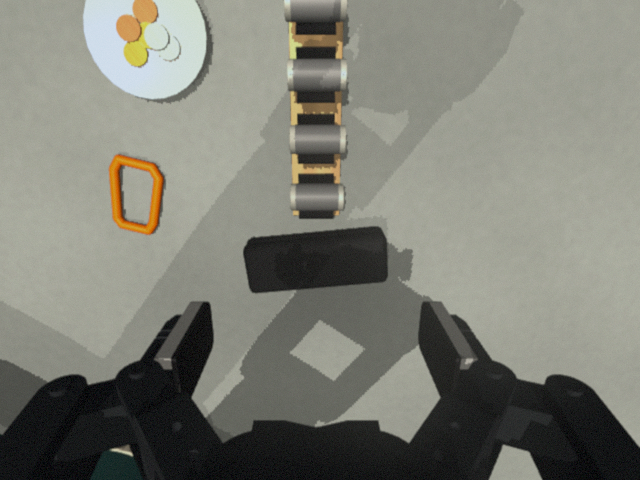

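View pics/d14.png

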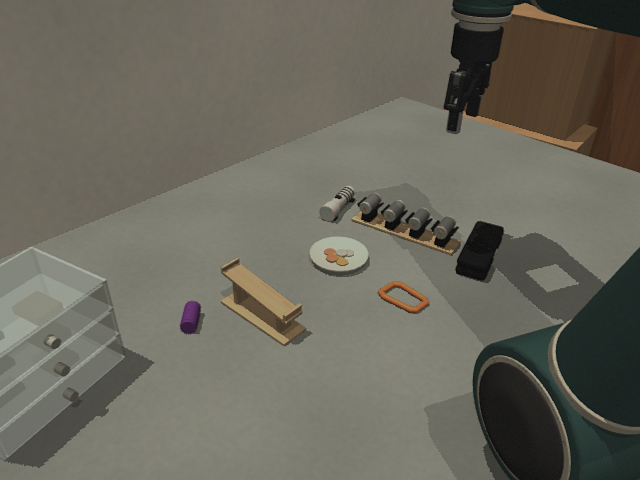

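All four cells are seated: wrist (316,10), (317,75), (318,139) and (317,198); side (370,205) to (445,230). The torch is unmoved at side (338,204). Before handing in, I'll check the side view against the predicted seat positions.

Run:
```python
from plant import *; from h import *; import json
a=np.radians(11.1); 
W=json.load(open("pics/w14.json")); D=get_calibration("side")
for n,c,(x,y,w,h),s in (("w14",W,(270,0,100,230),2.5),("d14",D,(350,180,115,80),5)):
    im=cv2.resize(cv2.imread(f"pics/{n}.png")[y:y+h,x:x+w],None,fx=s,fy=s,interpolation=cv2.INTER_CUBIC)
    for i in range(4):
        p=np.array([.4428+.054*i*np.cos(a),-.1856+.054*i*np.sin(a),.04]); v=.025*np.array([-np.sin(a),np.cos(a),0])
        for q in (p-v,p+v):
            u=(proj(c,q)[0]-[x,y])*s
            cv2.drawMarker(im,tuple(int(round(t)) for t in u),(0,0,255),cv2.MARKER_CROSS,9,1)
    cv2.imwrite(f"pics/{n}m.png",im)
```

```text
(no output)
```

View pics/d14m.png

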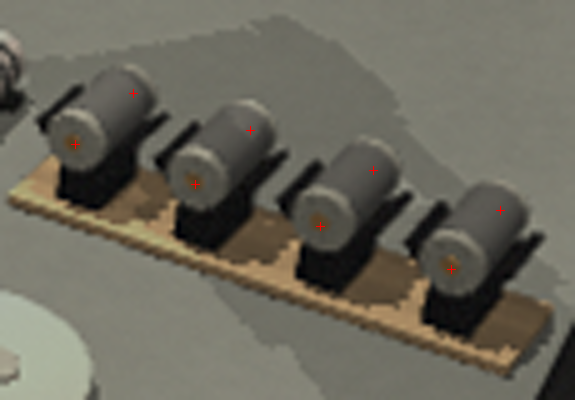

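View pics/w14m.png

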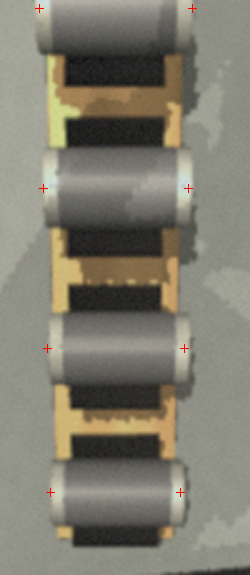

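The predicted end centres fall on the cell ends in the side view. In the wrist view they agree to within about 2 mm, well inside the 14 mm limit. Handing in.

```bash
python3 -c "
from plant import *
print(sign_off())"
```

```text
the job is handed in; nothing more can be done
None
```

All four cells are in the cradles and the job is handed in at about 27 s of the 106 s allowed. I took each cell from the stop end and filled seats 4, 3, 2 and 1 in that order, since the torch lies beside seat 4.

- **Cell positions:** the last side view puts the cell ends on the predicted seat positions, and the wrist view agrees to about 2 mm against the 14 mm limit.
- **Torch and surroundings:** the torch and the purple look-alike look unmoved in the final side picture. The gripper was open and clear of everything.
- **Small disagreements:** the track angle came out at 3.3° from the two fixed cameras and 2.6° with the wrist view added. Tool moves also missed by a few mm per step; I corrected both before each grasp and placing.
- **Failed checks:** none. `sign_off()` gave no verdict, as expected.

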